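# Feed out a plate and stamp it with the matching sprung hand stamp

## Task

Turn the feeder's crank exactly one full turn clockwise (seen from above), so that the metal plate comes out of the guard and the line on the crank disc is back at its pointer. Then take the sprung hand stamp with the oblong die, set it squarely in the middle of the frame engraved on the plate (die lengthways along the frame), press it straight down until the die has sunk about 9 mm into its 15 mm of spring travel, hold it still for a second, lift it straight up without sliding, and stand it upright in the middle of the round rubber rest. Leave the stamp with the round die and the two bottles where they stand.

Things in the scene. Friction and masses are not known exactly. Their poses are not given: they have to be found in the camera images.
- feeder: grey plate feeder fixed to the bench, 116 (x) x 275 (y) x 64 mm. Origin: centre of its underside. Its y axis is the feed line: an aluminium guard tunnel (roofed, far end closed) covers y +60 to +137 mm; the plate comes out of it towards -y; a gearbox with the crank stands at the -y end. All of it but the crank handle (top 115 mm above the bench) is under 70 mm high
- crank (a joint): angle of the crank disc (rad), 0 at the start, growing clockwise seen from above; it can go from -0.15 to 8.5 and stays where it is left (friction 0.08 N m, no detent). One full turn (6.28) carries the plate 80 mm out of the guard to where it can be stamped. A dark line on the disc stands at a small steel pointer on the gearbox at 0 and after each full turn
- crank_axis (a point): centre of the top of the horizontal steel crank disc (104 mm across), on its upright axis, 56 mm above the bench, at feeder y -88.5 mm. A hub 28 mm across stands 10 mm above the disc
- crank_handle (a point): middle of the upright black crank handle, a sleeve 22 mm across that turns freely on its pin, 40 mm from the disc's axis; this point is 87 mm above the bench, the sleeve reaches from 59 to 115 mm. At angle 0 the handle is on the feeder's -y side of the axis
- plate: bare aluminium plate 84 x 60 x 8 mm, fixed on the dark steel carriage that moves along the feeder; its x axis is the long way of the plate and is parallel to the feeder's x axis. Origin: on the bench below the plate's centre
- plate_mark (a point): centre of the engraved dark frame (68 mm along x by 44 mm along y) on the plate's top, 33 mm above the bench; moves with the plate. At the start it is under the guard, at feeder y +98 mm; after one turn it is at feeder y +18 mm, in the open
- stamp: loose hand stamp with the OBLONG die, 132 mm tall, 0.38 kg, standing on its die. Origin: centre of the die face when the spring is relaxed; z up along the handle, x along the die's long side. From below: die 60 (x) x 36 (y) x 14 mm, 16 mm gap, steel skirt 48 mm across up to 60 mm, round wooden neck 32 mm across from 60 to 112 mm (grip here), knob 44 mm across up to 132 mm
- stamp_die (a joint): how far the oblong die is pushed up towards the skirt (m): 0 relaxed, at most 0.015. The spring starts at 4.5 N and adds 0.9 N per mm (12.6 N at 9 mm); it stays at 0 when the stamp just stands
- stamp_face (a point): centre of the oblong die's flat underside, moves with the die
- round_stamp: the other hand stamp, alike but with a ROUND die 46 mm across and 14 mm thick; bystander, to be left alone. Origin: centre of its underside
- rest: round black rubber rest, 90 mm across and 8 mm high, fixed to the bench. Origin: centre of its underside
- water_bottle: tall glass bottle, 57 mm across, 206 mm tall, stands close by the oblong stamp; bystander. Origin: centre of its underside
- big_glue: tall white glue bottle, 48 x 83 x 219 mm (x, y, z), stands close by the round stamp; bystander. Origin: centre of its underside
There are look-alikes about, which are no part of the job. Several things have the shape of the rest; the one meant has the colours described above.

How it is judged:
On the way, in this order (a step that is already met when the one before it is completed fails the run):
1. the crank stands one full turn from its start (within 0.15 rad), plate out of the guard (value of joint crank between 6.133 and 6.433 rad), for 0.3 s.
2. the oblong stamp is pressed upright (within 0.06 rad) on the plate, centred in the frame within 5 mm and 0.1 rad, die sunk 5 to 12.5 mm, for half a second (value of joint stamp_die between 0.005 and 0.0125 m and contact force between stamp and plate above 5 N and angle between stamp's own z axis and vertical below 0.06 rad and horizontal distance between stamp_face and plate_mark below 0.005 m and angle between the x axis of stamp and the x axis of plate, either way round below 0.1 rad and value of joint crank between 6.1 and 6.46 rad), for 0.5 s.
3. the stamp is lifted straight up off the plate: 20 mm clear and still within 15 mm of the frame's centre seen from above (z of stamp_face in the frame of plate_mark above 0.02 m and horizontal distance between stamp_face and plate_mark below 0.015 m), for 0.04 s.
At the end, for the whole second after the job is handed in: the oblong stamp stands upright (within 0.05 rad), released and at rest, on the rubber rest with its die within 25 mm of the rest's centre and its spring relaxed, and the crank is still one full turn (within 0.18 rad) from its start (horizontal distance between stamp_face and rest below 0.025 m and height (world z) of stamp_face between 0.005 and 0.012 m and angle between stamp's own z axis and vertical below 0.05 rad and value of joint stamp_die below 0.003 m and linear speed of stamp below 0.02 m/s and value of joint crank between 6.1 and 6.46 rad); the robot touches nothing.
It fails at once if the stamp slides: it bears on the plate more than 9 mm from the frame's centre (contact force between stamp and plate above 2 N and horizontal distance between stamp_face and plate_mark above 0.009 m).
It fails at once if the plate is struck or overpressed, more than 25 N (contact force between stamp and plate above 25 N).
It fails at once if the oblong stamp is knocked over (angle between stamp's own z axis and vertical above 0.6 rad).
It fails at once if the round stamp is moved more than 25 mm or tipped (distance of round_stamp from where it was at the start of the episode above 0.025 m or angle between round_stamp's own z axis and vertical above 0.3 rad).
It fails at once if a bottle is moved more than 25 mm or tipped (distance of any of water_bottle, big_glue from where it was at the start of the episode above 0.025 m or angle between any of water_bottle, big_glue's own z axis and vertical above 0.3 rad).
It also fails if it takes over 72 s, if anything falls off the work surface, if the arm or the gripper's body presses on something with over 40 N, if the wrist force passes 120 N, or if a joint passes its speed limit or range.

## Robot

A 7-joint arm with a two-finger parallel gripper is mounted at the origin on a cart in front of the work surface, level with it; the furniture and walls round the work are solid. World frame = base frame: x ahead of the robot, y to its left, z up, the work surface at z = 0. Lengths are in m, angles in rad, forces in N, time in s.
With the tool pointing down it reaches from about 0.425 to 0.875 m from the base axis. Payload 8.4 kg.
Tool frame: the origin (TCP) lies at the very end of the fingers, on their centre line; the grasp point (between the pads) lies 19 mm behind it (hold_point_z is the distance from the TCP to the grasp point, in m); z points along the fingers, y is the line along which they close (so a half turn about z gives the same grasp; the last joint's range is limited). The gripper opens to 87 mm and grips with 3 to 60 N. Pads are 19 mm wide; open, the fingers measure 117 mm over their backs; the gripper's body (75 mm by 190 mm) begins 51 mm behind the grasp point.
Start: joints at [-1.312, 0.333, 0.04, 1.465, -0.013, 1.343, -0.059], TCP at [0.228, 0.609, 0.223] pointing down, gripper open.
Joint ranges: [-2.58, 2.58], [-0.38, 2.09], [-1.3, 1.39], [0.25, 2.4], [-1.5, 4.64], [0.08, 2.09], [-2.65, 2.65]. Speed limits (rad/s): [2.22, 2.22, 2.79, 2.79, 3.14, 3.14, 3.14].

## Interface

Orientations are given as a unit quaternion [w, x, y, z].
In Python, from workcell import state, capture, hand_in, look_for, cut_out, hold_point_z gives the robot as it stands. The module is installed in compiled form; this text tells all that it offers.
- The arm moves only by the shell command python3 -m handwheel 'ROWS' [FORCE]. ROWS is JSON, a list of rows, each a list of 7 numbers: the opening, from 0 (shut) to 1 (fully open), then the shift along the tool's x, y, z in cm, then the turn, a rotation vector about the tool's x, y, z in rad. A call has 1 to 10 rows; each row shifts and turns the commanded pose from where the row before left it, along the tool's axes as they then stand; what a row does not reach is not made up. A row lasts 1/12 s, in which the tool goes at most 41.7 mm and 7.16 degrees, less where a joint would pass 70% of its speed; a pose out of reach is approached as far as the arm can. A call with a gripper value outside its range is refused whole. The fingers move at their own pace and stop on an object; FORCE is the grip in N (left out, the last holds). Time passes only in rows, so rows that do not move let the fingers close. It gives the time, the measured TCP pose, the force, the opening and the grip force at its end, in the units of the state.
- state(): the state, without advancing time (a new reading comes with each control period).
- capture(name): name is "scene" or "top" or "wrist"; returns a dict with "pixels" (400x640x3 uint8, red, green, blue), "fx", "fy", "cx", "cy" (pixels), "k1" (the pictures are not rectified: a ray, as slopes to the right and down, at radius r is drawn at 1 + k1 r^2 times it, then the intrinsics apply), "R" (3x3) and "t" (3): a world point X has camera coordinates R X + t; the wrist camera has in their place "T_tool_cam" (4x4, takes a point from camera to tool coordinates, whose origin is the TCP and whose axes are the flange's). Camera axes: x right, y down, z forward; pixel columns grow to the right and rows downward; lengths in m; the calibration is good to about 2 mm. A picture is of the moment at which its call begins: read the wrist's pose just before it. There is no depth.
- hand_in(): hands the job in; it is judged then, once.
Trained networks look in a picture, given as the dict that the camera call returned (one of the last four; its "shot" number tells which), for a name from the list of things; names that differ only in an ending like _2 or _b are one class to them, and where a whole thing is asked for, a point or a joint stands for the part that bears it (a point fixed in the world has none). Each returns a list of dicts, best first, with "p" (0 to 1); they miss things now and then, are a little off and sometimes report something else, mostly with a low value. They report only what shows in the picture. A call takes as long as a camera call. They do not tell look-alikes from the thing itself.
- look_for(thing, picture): "rect" ([left, top, width, height] in pixels, round what is visible of it).
- cut_out(thing, picture): "pixels" (400x640 bool, what is visible of it) and "rect" ([left, top, width, height] in pixels, round what is visible of it).
The state is a dict: "t": time; "q": joint angles; "joint_velocities": joint speeds; "tau": joint torques, N m; "position": TCP position; "orientation": TCP orientation; "wrist_force": force on the tool from outside, world axes, zero at the start; "ft_torque": the same for the moment, N m; "width": finger opening in m; "grasp_force": force on a finger pad.
Only numpy, scipy, OpenCV 4.12 (cv2) and the standard library are available. Lean on these libraries where they do the work, as an engineer would, in place of code of your own. Each camera call takes 0.05 s, during which the arm holds its last target. There are 200 camera calls.

## Working session

There is one attempt and no reset: what is moved stays moved. The work goes in short steps, Python scripts to look and compute and a shell command to move; the robot and the scene stay as the last step left them, time stands still between calls to the robot, and variables do not carry over. Pictures are saved under pics/ and viewed, at most 11 in all, crops included, and the job is handed in when it is done.

```bash
mkdir -p pics; cat > h.py <<'E'
import numpy as np, cv2
from workcell import *
from scipy.spatial.transform import Rotation as Ro
def save(c,n,crop=None,s=1):
    p=c["pixels"][:,:,::-1]
    if crop: x,y,w,h=crop; p=p[y:y+h,x:x+w]
    cv2.imwrite("pics/"+n+".png",cv2.resize(p,None,fx=s,fy=s,interpolation=cv2.INTER_CUBIC))
def tool():
    s=state(); q=s["orientation"]
    return np.array(s["position"]),Ro.from_quat([q[1],q[2],q[3],q[0]]).as_matrix()
def shot(n):
    p,R=tool(); c=capture(n)
    if n=="wrist":
        T=np.array(c["T_tool_cam"]); c["C"]=R@T[:3,3]+p; c["Rw"]=R@T[:3,:3]
    else:
        A=np.array(c["R"]); c["C"]=-A.T@np.array(c["t"]); c["Rw"]=A.T
    return c
def ray(c,u,v):
    d=np.array([(u-c["cx"])/c["fx"],(v-c["cy"])/c["fy"]]); s=d.copy()
    for _ in range(20): s=d/(1+c["k1"]*(s@s))
    return c["Rw"]@np.array([s[0],s[1],1.])
def atz(c,u,v,z):
    d=ray(c,u,v); return c["C"]+d*(z-c["C"][2])/d[2]
def proj(c,X):
    s=c["Rw"].T@(np.array(X)-c["C"]); s=s[:2]/s[2]; s=s*(1+c["k1"]*(s@s))
    return s[0]*c["fx"]+c["cx"], s[1]*c["fy"]+c["cy"]
def tri(obs):
    A=0;b=0
    for c,u,v in obs:
        d=ray(c,u,v); d/=np.linalg.norm(d); P=np.eye(3)-np.outer(d,d); A=A+P; b=b+P@c["C"]
    return np.linalg.solve(A,b)
E
python3 - <<'E'
from h import *
np.set_printoptions(precision=4,suppress=True)
cs={n:shot(n) for n in("scene","top")}
for n,c in cs.items():
    save(c,n+"0"); print(n,c["C"],c["Rw"][:,2])
    for t in("feeder","crank","crank_handle","stamp","round_stamp","rest","water_bottle","big_glue","plate"):
        print(t,[(np.round(r["rect"]).astype(int).tolist(),round(r["p"],2)) for r in look_for(t,c)[:4]])
s=state();print(s["position"],s["orientation"],hold_point_z)
E
```

```text
scene [-0.234  -0.6103  1.2215] [ 0.5274  0.4472 -0.7224]
feeder [([296, 188, 88, 69], 0.83)]
crank [([345, 217, 33, 26], 0.66)]
crank_handle [([368, 215, 11, 20], 0.49), ([347, 214, 30, 31], 0.38)]
stamp [([241, 184, 18, 32], 0.93), ([279, 238, 29, 24], 0.31)]
round_stamp [([397, 274, 20, 36], 0.55)]
rest [([185, 178, 24, 17], 0.91), ([346, 187, 20, 20], 0.79), ([212, 193, 25, 19], 0.53)]
water_bottle [([262, 161, 19, 50], 0.76)]
big_glue [([399, 229, 29, 57], 0.78)]
plate [([238, 207, 19, 11], 0.7)]
top [0.2237 0.0074 1.775 ] [ 0.2201  0.0455 -0.9744]
feeder [([303, 184, 76, 43], 0.67)]
crank [([352, 190, 30, 29], 0.89)]
crank_handle [([376, 202, 4, 6], 0.46)]
stamp [([243, 216, 24, 19], 0.56), ([411, 214, 30, 20], 0.42)]
round_stamp [([420, 245, 19, 15], 0.72)]
rest [([326, 155, 26, 21], 0.91), ([218, 212, 21, 25], 0.76), ([178, 210, 25, 24], 0.63), ([306, 237, 25, 21], 0.62)]
water_bottle [([265, 199, 16, 19], 0.77)]
big_glue [([412, 215, 27, 21], 0.97)]
plate []
[0.2276 0.6088 0.2226] [-0.     0.178  0.984  0.   ] 0.0187
```

```bash
python3 - <<'E'
from h import *
a=cv2.imread("pics/scene0.png")[140:320,160:440]; b=cv2.imread("pics/top0.png")[130:290,160:460]
cv2.imwrite("pics/a.png",cv2.resize(a,None,fx=2.8,fy=2.8,interpolation=cv2.INTER_CUBIC))
cv2.imwrite("pics/b.png",cv2.resize(b,None,fx=2.6,fy=2.6,interpolation=cv2.INTER_CUBIC))
E
```

```text
(no output)
```

View pics/a.png

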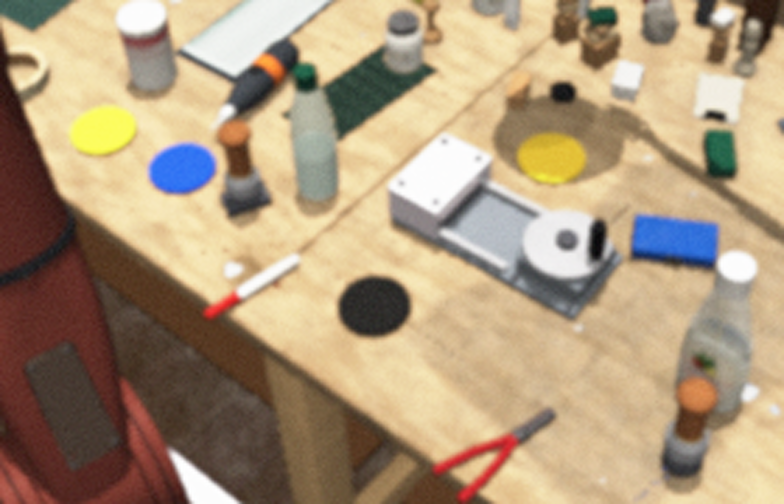

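View pics/b.png

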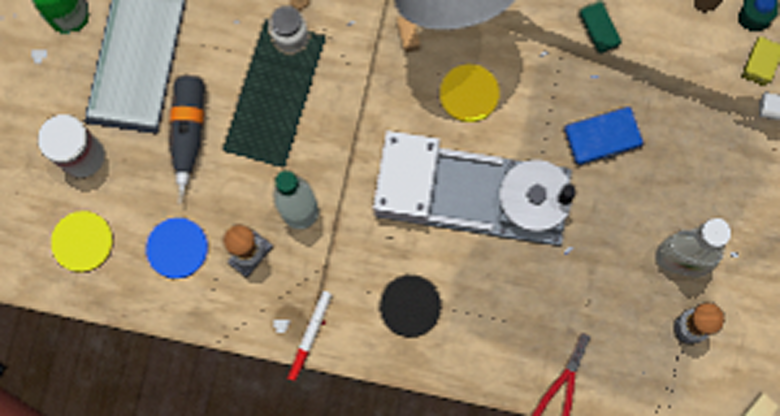

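The pictures show the black rest at top px (318,247) and scene px (294,249). The yellow, blue and orange discs (top px about (191,223), (228,225), (341,166)) have the same shape, but only the black one fits "black rubber". The stamp with the angular die is by the green-capped bottle (top px (253,223)). The round one is by the white-capped bottle (top px (430,253)). The crank disc is at top px (366,205), with its handle to the right.

```bash
python3 - <<'E'
from h import *
np.set_printoptions(precision=4,suppress=True)
s=shot("scene");t=shot("top")
def T(n,a,b): print(n,tri([(s,*a),(t,*b)]))
T("hub",(362.5,225.7),(366.5,205)); T("handletop",(373,220),(378,203.8)); T("knob",(244.3,187),(252.3,222.5)); T("rest",(293.5,249),(318,247.3))
for n,a in (("hub",(366.5,205,.066)),("htop",(378,203.8,.115)),("rest",(318,247.3,.008)),("knob",(252.3,222.5,.132)),("bottlecap",(270.6,200,.206)),("roundknob",(432,252.5,.132)),("gl",(435,219,.219)),
  ("g1",(309.6,181,.064)),("g2",(328.3,184,.064)),("g3",(325.5,212.7,.064)),("g4",(305,210.7,.064)),("fe1",(377,222.5,.01)) ): print(n,atz(t,*a))
for n,a in (("hub",(362.5,225.7,.066)),("htop",(373,220,.115)),("rest",(293.5,249,.008)),("knob",(244.3,187,.132))): print("s",n,atz(s,*a))
for r in cut_out("rest",t)+cut_out("rest",s)[:0]:
  ys,xs=np.nonzero(r["pixels"]); print(xs.mean(),ys.mean(),atz(t,xs.mean(),ys.mean(),.008))
E
```

```text
hub [ 0.6196 -0.0782  0.0654]
handletop [ 0.62   -0.1151  0.1192]
knob [0.4609 0.3051 0.1326]
rest [0.4363 0.0667 0.0087]
hub [ 0.6197 -0.0784  0.066 ]
htop [ 0.6211 -0.1155  0.115 ]
rest [0.4374 0.0659 0.008 ]
knob [0.4604 0.3056 0.132 ]
bottlecap [0.5377 0.2497 0.206 ]
roundknob [ 0.4853 -0.3289  0.132 ]
gl [ 0.5841 -0.3036  0.219 ]
g1 [0.6666 0.1459 0.064 ]
g2 [0.6696 0.0754 0.064 ]
g3 [0.5609 0.0635 0.064 ]
g4 [0.5528 0.1387 0.064 ]
fe1 [ 0.5744 -0.1325  0.01  ]
s hub [ 0.6189 -0.0783  0.066 ]
s htop [ 0.6232 -0.1132  0.115 ]
s rest [0.4357 0.0679 0.008 ]
s knob [0.4619 0.3051 0.132 ]
227.9815668202765 224.67281105990784 [0.4513 0.4162 0.008 ]
190.9777777777778 222.8488888888889 [0.4291 0.5555 0.008 ]
317.01801801801804 246.88738738738738 [0.4382 0.0699 0.008 ]
255.34782608695653 231.08695652173913 [0.4488 0.3091 0.008 ]
```

```bash
cat >> h.py <<'E'
def plan(target,yaw=None):
    """total shift in tool cm; yaw = wanted world angle (rad) of tool y (mod pi)"""
    p,R=tool(); y=np.arctan2(R[1,1],R[0,1])
    d=R.T@(np.array(target)-p)*100
    tz=None
    if yaw is not None:
        w=(yaw-y+np.pi/2)%np.pi-np.pi/2; tz=-w
    print("pos",p.round(4),"yaw",round(y,4),"tilt",np.round(R[:2,2],4),"shift cm",d.round(2),"turn about tool z",tz)
E
python3 - <<'E'
from h import *
np.set_printoptions(precision=4,suppress=True)
c=shot("wrist");print(c["T_tool_cam"],c["fx"],c["cx"],c["cy"])
plan([.42,.32,.33]); plan([.621,-.118,.14])
E
```

```text
[[ 0.0001 -0.9553 -0.2955  0.082 ]
 [ 1.     -0.0002  0.0008  0.0007]
 [-0.0008 -0.2955  0.9553 -0.1623]
 [ 0.      0.      0.      1.    ]] 313.9673883532645 321.64840097716433 201.8020793335588
pos [0.2276 0.6088 0.2225] yaw 1.213 tilt [-0.     -0.0001] shift cm [-28.13 -20.31 -10.75] turn about tool z None
pos [0.2276 0.6088 0.2225] yaw 1.213 tilt [-0.     -0.0001] shift cm [-62.3  -54.3    8.26] turn about tool z None
```

```bash
python3 -m handwheel '[[1,-3.1,-2,-0.8,0,0,0],[1,-3.1,-2,-0.8,0,0,0],[1,-3.1,-2,-0.8,0,0,0],[1,-3.1,-2,-0.8,0,0,0],[1,-3.1,-2,-0.8,0,0,0],[1,-3.1,-2,-0.8,0,0,0],[1,-3.1,-2,-0.8,0,0,0],[1,-3.1,-2,-0.8,0,0,0],[1,-3.1,-2,-0.8,0,0,0],[1,-3.3,-2.2,-0.5,0,0,0]]' && python3 -m handwheel '[[1,0,0,0,0,0,0],[1,0,0,0,0,0,0],[1,0,0,0,0,0,0]]' && python3 - <<'E'
from h import *
c=shot("wrist"); save(c,"w1",None,1.2); np.save("w1.npy",c,allow_pickle=True)
plan([.4609,.3051,.3])
for t in ("stamp","water_bottle"): print(t,[(np.round(r["rect"]).tolist(),r["p"]) for r in look_for(t,c)])
print(proj(c,[.461,.305,.132]),proj(c,[.461,.305,0]))
E
```

```text
t: 2.08
position: [0.4498, 0.3093, 0.3007]
orientation: [0.0, 0.178, 0.984, 0.001]
wrist_force: [0.2, 1.0, 0.6]
width: 0.0873
grasp_force: 0.0
t: 2.33
position: [0.4488, 0.3107, 0.2995]
orientation: [-0.0, 0.178, 0.984, 0.0]
wrist_force: [-0.2, 0.8, 0.6]
width: 0.0873
grasp_force: 0.0
pos [0.4483 0.3113 0.2993] yaw 1.2144 tilt [-0.0006  0.0002] shift cm [-1.39 -0.14 -0.07] turn about tool z None
stamp [([313.0, 149.0, 31.0, 62.0], 0.88)]
water_bottle [([283.0, 214.0, 42.0, 108.0], 0.57)]
(np.float64(319.74630531505295), np.float64(196.10577792106508)) (np.float64(320.1579243671401), np.float64(171.5938724430959))
```

View pics/w1.png

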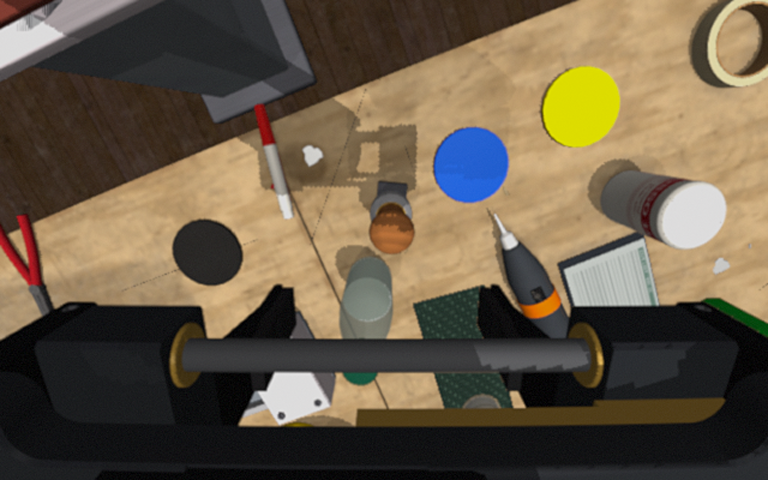

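The wrist view shows the oblong stamp (knob at px (326,191)) with its die's long side roughly along tool x. The bottle stands beyond it along -x of the tool, and the black rest is at px (173,210).

```bash
python3 -m handwheel '[[1,-2.5,-2.7,0,0,0,0],[1,-2.5,-2.7,0,0,0,0],[1,-2.5,-2.7,0,0,0,0],[1,-2.5,-2.7,0,0,0,0],[1,-2.5,-2.7,0,0,0,0],[1,-2.5,-2.7,0,0,0,0]]' && python3 -m handwheel '[[1,-2.5,-2.7,1.3,0,0,0],[1,-2.5,-2.7,1.3,0,0,0],[1,-2.5,-2.7,1.3,0,0,0],[1,-2.5,-2.7,1.3,0,0,0],[1,-2.5,-2.7,1.3,0,0,0],[1,-3,-2.7,1.3,0,0,0],[1,0,0,0,0,0,0],[1,0,0,0,0,0,0],[1,0,0,0,0,0,0]]' && python3 - <<'E'
from h import *
c=shot("wrist"); save(c,"w2",None,1.2); np.save("w2.npy",c,allow_pickle=True)
plan([.621,-.118,.08])
for t in ("crank","crank_handle","rest","feeder"): print(t,[(np.round(r["rect"]).tolist(),r["p"]) for r in look_for(t,c)])
print(proj(c,[.6196,-.0782,.066]),proj(c,[.621,-.118,.115]))
E
```

```text
t: 2.98
position: [0.533, 0.1056, 0.2995]
orientation: [-0.0, 0.177, 0.984, 0.0]
wrist_force: [1.0, 1.0, 0.8]
width: 0.0871
grasp_force: 0.0
t: 3.73
position: [0.6211, -0.098, 0.2213]
orientation: [-0.001, 0.177, 0.984, 0.0]
wrist_force: [-0.3, 0.5, -0.5]
width: 0.087
grasp_force: 0.0
pos [ 0.6212 -0.0973  0.2218] yaw 1.2154 tilt [-0.0001  0.0007] shift cm [-0.7  -1.95 14.18] turn about tool z None
crank [([0.0, 183.0, 190.0, 97.0], 0.6), ([296.0, 130.0, 95.0, 94.0], 0.59), ([453.0, 79.0, 33.0, 75.0], 0.44)]
crank_handle [([292.0, 186.0, 24.0, 34.0], 0.69)]
rest [([430.0, 203.0, 69.0, 66.0], 0.74), ([389.0, 0.0, 42.0, 5.0], 0.66)]
feeder [([284.0, 36.0, 279.0, 192.0], 0.66)]
(np.float64(338.1354850283535), np.float64(179.33787747424162)) (np.float64(299.7992393008109), np.float64(208.11261460488868))
```

View pics/w2.png

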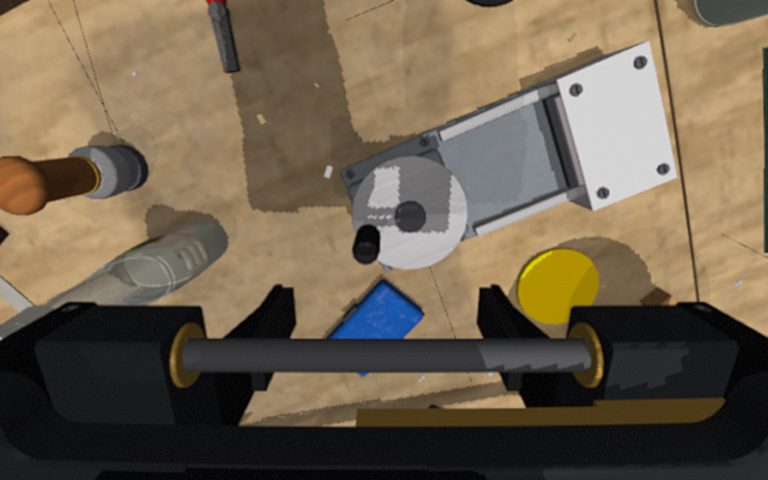

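```bash
python3 - <<'E'
from h import *
np.set_printoptions(precision=4,suppress=True)
c=np.load("w2.npy",allow_pickle=True).item()
hub=atz(c,340.8,178.3,.066);disc=atz(c,341.2,177,.056); print("hub",hub,disc)
print("htop",atz(c,365/1.2,251/1.2,.115))
g=[atz(c,u/1.2,v/1.2,.064)[:2] for u,v in((557,84),(648,43),(677,178),(595,210))]
g=np.array(g);print(g,g.mean(0))
for a,b in((0,1),(3,2),(0,3),(1,2)):
    d=g[b]-g[a];print(np.linalg.norm(d),np.arctan2(d[1],d[0]))
s=[atz(c,u/1.2,v/1.2,.064)[:2] for u,v in((575,90),(640,62.5),(663,169),(602,192.5))]
s=np.array(s)
for a,b in((0,1),(3,2),(0,3),(1,2)):
    d=s[b]-s[a];print(np.linalg.norm(d),np.arctan2(d[1],d[0]))
print(s.mean(0), s.mean(0)-hub[:2])
w=np.load("w1.npy",allow_pickle=True).item()
print("knob",atz(w,326.5,191,.132),"rest",atz(w,208/1.2,252/1.2,.008))
E
```

```text
hub [ 0.6195 -0.0752  0.066 ] [ 0.6207 -0.0746  0.056 ]
htop [ 0.6233 -0.1147  0.115 ]
[[0.5612 0.0704]
 [0.556  0.1454]
 [0.6703 0.1519]
 [0.6733 0.0785]] [0.6152 0.1115]
0.07523054208371956 1.6398875780111357
0.07342131456145898 1.610633976790305
0.11232448925025777 0.07250486348493805
0.11448064102927365 0.056362032473154286
0.05382660566335452 1.6185427138180932
0.053989277292639706 1.6031351030763858
0.0896548605999839 0.047956464261603424
0.09048684089108552 0.049681452178483784
[0.6142 0.1121] [-0.0053  0.1873]
knob [0.4582 0.3139 0.132 ] rest [0.4363 0.0735 0.008 ]
```

The wrist view shows the hub at px (341,178), the handle top at px (304,209) and the guard roof around px (515,107). The wrist fix puts the handle at about (0.622, -0.1155) and the feeder yaw at about 0.04.

```bash
python3 -m handwheel '[[0.7,-0.3,-0.8,2,0,0,0],[0.7,-0.4,-0.9,2.5,0,0,0],[0.7,0,0,2.5,0,0,0],[0.7,0,0,2.5,0,0,0],[0.7,0,0,2.5,0,0,0],[0.7,0,0,2,0,0,0],[0.7,0,0,0.6,0,0,0],[0.7,0,0,0,0,0,0]]' && python3 -m handwheel '[[0,0,0,0,0,0,0],[0,0,0,0,0,0,0],[0,0,0,0,0,0,0],[0,0,0,0,0,0,0],[0,0,0,0,0,0,0],[0,0,0,0,0,0,0],[0,0,0,0,0,0,0]]' 20 && python3 - <<'E'
from h import *
np.set_printoptions(precision=2,suppress=True)
plan([.622,-.1155,.076]); s=state(); print(s["wrist_force"],s["width"],s["grasp_force"])
p,R=tool(); y0=.04
c=np.array([.6205,-.0755])
P=[c+.04*np.array([np.cos(y0)*-np.sin(a)+np.sin(y0)*np.cos(a), -np.sin(y0)*np.sin(a)-np.cos(y0)*np.cos(a)]) for a in np.radians(np.arange(0,361,15))]
for i in range(24):
    d=P[i+1]-P[i]; print(15*(i+1),(R.T@[d[0],d[1],0])[:2]*100)
E
```

```text
t: 4.65
position: [0.6207, -0.1168, 0.0746]
orientation: [-0.001, 0.178, 0.984, -0.0]
wrist_force: [0.4, -0.4, 0.3]
width: 0.0612
grasp_force: 0.0
t: 5.23
position: [0.6221, -0.1166, 0.0761]
orientation: [0.0, 0.178, 0.984, 0.001]
wrist_force: [2.2, 6.7, 0.6]
width: 0.0225
grasp_force: 3.8
pos [ 0.62 -0.12  0.08] yaw 1.2134 tilt [0. 0.] shift cm [0.05 0.1  0.01] turn about tool z None
[2.16 6.66 0.55] 0.022494394480231703 3.78848523250781
15 [ 1.01 -0.27]
30 [ 1.04 -0.  ]
45 [1.01 0.27]
60 [0.91 0.52]
75 [0.74 0.73]
90 [0.53 0.9 ]
105 [0.27 1.01]
120 [0.   1.04]
135 [-0.27  1.01]
150 [-0.52  0.91]
165 [-0.73  0.74]
180 [-0.9   0.53]
195 [-1.01  0.27]
210 [-1.04  0.  ]
225 [-1.01 -0.27]
240 [-0.91 -0.52]
255 [-0.74 -0.73]
270 [-0.53 -0.9 ]
285 [-0.27 -1.01]
300 [-0.   -1.04]
315 [ 0.27 -1.01]
330 [ 0.52 -0.91]
345 [ 0.73 -0.74]
360 [ 0.9  -0.53]
```

```bash
python3 -m handwheel '[[0,0.1,0.2,0,0,0,0],[0,1.0,-0.3,0,0,0,0],[0,1.0,0,0,0,0,0],[0,1.0,0.3,0,0,0,0],[0,0.9,0.5,0,0,0,0],[0,0.7,0.7,0,0,0,0],[0,0.5,0.9,0,0,0,0],[0,0.3,1.0,0,0,0,0],[0,0,0,0,0,0,0]]' 20; python3 -m handwheel '[[0,0,1.0,0,0,0,0],[0,-0.3,1.0,0,0,0,0],[0,-0.5,0.9,0,0,0,0],[0,-0.7,0.7,0,0,0,0],[0,-0.9,0.5,0,0,0,0],[0,0,0,0,0,0,0]]'
```

```text
t: 5.98
position: [0.5834, -0.066, 0.0762]
orientation: [0.002, 0.177, 0.984, 0.0]
wrist_force: [6.9, 0.3, -3.5]
width: 0.0215
grasp_force: 20.0
t: 6.48
position: [0.6209, -0.0363, 0.0761]
orientation: [0.001, 0.177, 0.984, 0.0]
wrist_force: [2.0, 2.2, 4.4]
width: 0.0212
grasp_force: 20.0
```

```bash
python3 -m handwheel '[[0,-1.0,0.2,0,0,0,0],[0,-1.0,0,0,0,0,0],[0,-1.0,-0.3,0,0,0,0],[0,-0.9,-0.5,0,0,0,0],[0,-0.7,-0.7,0,0,0,0],[0,-0.5,-0.9,0,0,0,0],[0,0,0,0,0,0,0]]'; python3 -m handwheel '[[0,-0.3,-1.0,0,0,0,0],[0,0,-1.0,0,0,0,0],[0,0.3,-1.0,0,0,0,0],[0,0.5,-0.9,0,0,0,0],[0,0.7,-0.7,0,0,0,0],[0,0.9,-0.5,0,0,0,0],[0,0,0,0,0,0,0],[0,0,0,0,0,0,0]]'; python3 -c "
from h import *
plan([.622,-.1155,.076])"
```

```text
t: 7.07
position: [0.6619, -0.0763, 0.0763]
orientation: [0.003, 0.178, 0.984, 0.001]
wrist_force: [12.6, -1.0, -4.2]
width: 0.0216
grasp_force: 20.0
t: 7.73
position: [0.6203, -0.1162, 0.0761]
orientation: [-0.0, 0.178, 0.984, 0.0]
wrist_force: [-1.5, -0.0, 6.3]
width: 0.0215
grasp_force: 20.0
pos [ 0.6203 -0.1162  0.0761] yaw 1.2129 tilt [-0.0008  0.0007] shift cm [-0.14  0.12  0.01] turn about tool z None
```

```bash
python3 -m handwheel '[[0,-0.14,0,0,0,0,0],[0,0,0,0,0,0,0],[0.6,0,0,0,0,0,0],[0.6,0,0,0,0,0,0],[0.6,0,0,0,0,0,0],[0.6,0,0,0,0,0,0],[0.6,0,0,-2,0,0,0],[0.6,0,0,-3,0,0,0],[0.6,0,0,-3,0,0,0],[0.6,0,0,-3,0,0,0]]'; python3 -m handwheel '[[0.7,0.4,2.3,-1,0,0,0],[0.7,0.8,2.3,-1,0,0,0],[0.7,0.8,2.3,0,0,0,0],[0.7,0.8,2.3,0,0,0,0],[0.7,0.8,2.3,0,0,0,0],[0.7,0.8,2.3,0,0,0,0],[1,0,0,0,0,0,0],[1,0,0,0,0,0,0],[1,0,0,0,0,0,0],[1,0,0,0,0,0,0]]';  python3 - <<'E'
from h import *
c=shot("wrist"); save(c,"w3",(190,30,380,220),2.1); np.save("w3.npy",c,allow_pickle=True)
plan([.6173,.0301,.2])
for t in ("plate","rest"): print(t,[(np.round(r["rect"]).tolist(),r["p"]) for r in look_for(t,c)])
print(proj(c,[.6173,.0301,.033]))
E
```

```text
t: 8.57
position: [0.6218, -0.1169, 0.1867]
orientation: [-0.001, 0.178, 0.984, -0.0]
wrist_force: [0.7, -0.6, 0.1]
width: 0.0515
grasp_force: 0.0
t: 9.4
position: [0.6294, 0.0262, 0.2058]
orientation: [0.0, 0.179, 0.984, -0.0]
wrist_force: [0.5, -0.6, 1.1]
width: 0.08
grasp_force: 0.0
pos [0.6294 0.0262 0.2058] yaw 1.211 tilt [-0.0001 -0.0005] shift cm [ 1.27 -0.06  0.58] turn about tool z None
plate [([276.0, 121.0, 87.0, 99.0], 0.9)]
rest [([341.0, 235.0, 54.0, 48.0], 0.9), ([252.0, 0.0, 88.0, 39.0], 0.63)]
(np.float64(320.23521393149156), np.float64(171.57380159789633))
```

View pics/w3.png

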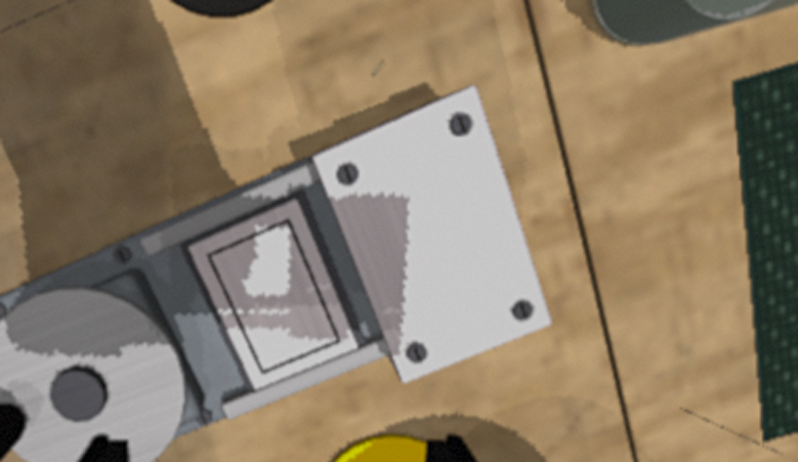

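The plate is out. Its frame corners are at crop px (209,254), (284,221), (340,342) and (263,372), so its centre is near full px (320,172), as predicted.

```bash
python3 - <<'E'
from h import *
np.set_printoptions(precision=4,suppress=True)
c=np.load("w3.npy",allow_pickle=True).item()
def W(ps,z): return np.array([atz(c,u/2.1+190,v/2.1+30,z)[:2] for u,v in ps])
def sh(g):
    print(g.mean(0),[(round(np.linalg.norm(g[b]-g[a]),4),round(np.arctan2(*(g[b]-g[a])[::-1]),3)) for a,b in((0,3),(1,2),(0,1),(3,2))])
# plate region: frame corner refine via dark line? start with eye readings
sh(W([(209,254),(284,221),(340,342),(263,372)],.033))
sh(W([(188,245),(296,198),(358,344),(253,390)],.033))
sh(W([(347,174),(460,124),(522,310),(416,352)],.064))
print("hub",W([(78,393)],.066)); 
w=np.load("w1.npy",allow_pickle=True).item()
t=shot("top")
for r in cut_out("plate",t)[:2]+cut_out("crank",t)[:1]:
    ys,xs=np.nonzero(r["pixels"]); print(r["rect"],r["p"],atz(t,xs.mean(),ys.mean(),.033))
E
```

```text
[0.6183 0.0303] [(np.float64(0.0685), np.float64(0.046)), (np.float64(0.0695), np.float64(0.083)), (np.float64(0.0414), np.float64(1.62)), (np.float64(0.044), np.float64(1.599))]
[0.6172 0.0305] [(np.float64(0.0841), np.float64(0.031)), (np.float64(0.0822), np.float64(0.059)), (np.float64(0.0591), np.float64(1.613)), (np.float64(0.0614), np.float64(1.644))]
[0.6143 0.1117] [(np.float64(0.09), np.float64(0.049)), (np.float64(0.0906), np.float64(0.05)), (np.float64(0.0533), np.float64(1.623)), (np.float64(0.0533), np.float64(1.611))]
hub [[ 0.6217 -0.0735]]
[249.0, 222.7, 12.8, 16.0] 0.52 [0.4475 0.3032 0.033 ]
[350.9, 190.8, 31.3, 29.3] 0.85 [ 0.6211 -0.0836  0.033 ]
```

```bash
python3 -m handwheel '[[1,1,0,-2.2,0,0,0],[1,3.1,2.6,-2.2,0,0,0],[1,3.1,2.6,-2,0,0,0],[1,3.1,2.6,0,0,0,0],[1,3.1,2.6,0,0,0,0],[1,3.1,2.6,0,0,0,0],[1,3.1,2.6,0,0,0,0],[1,3.1,2.6,0,0,0,0],[1,3.1,2.4,0,0,0,0],[1,0,0,0,0,0,0]]';python3 -m handwheel '[[1,0,0,0,0,0,0],[1,0,0,0,0,0,0],[1,0,0,0,0,0,0],[1,0,0,0,0,0,0]]'; python3 - <<'E'
from h import *
c=shot("wrist"); save(c,"w4",(220,80,200,160),4); np.save("w4.npy",c,allow_pickle=True)
plan([.46,.311,.2])
print("stamp",[(np.round(r["rect"],1).tolist(),r["p"]) for r in look_for("stamp",c)])
print(proj(c,[.46,.311,.132]))
t=shot("top");s=shot("scene")
print([(r["rect"],r["p"]) for r in look_for("stamp",s)])
E
```

```text
t: 10.53
position: [0.458, 0.3131, 0.2659]
orientation: [-0.001, 0.173, 0.985, 0.001]
wrist_force: [-1.1, 0.4, -0.6]
width: 0.087
grasp_force: 0.0
t: 10.87
position: [0.4643, 0.3036, 0.2662]
orientation: [0.0, 0.179, 0.984, -0.0]
wrist_force: [0.4, -0.4, -0.8]
width: 0.0869
grasp_force: 0.0
pos [0.4642 0.3037 0.2662] yaw 1.2106 tilt [ 0.0001 -0.0001] shift cm [0.65 0.53 6.62] turn about tool z None
stamp [([311.5, 138.6, 38.2, 66.8], 0.76), ([316.3, 142.9, 24.9, 10.6], 0.49)]
(np.float64(326.2711268939371), np.float64(185.70828874345193))
[([241.0, 182.9, 18.0, 35.5], 0.55)]
```

View pics/w4.png

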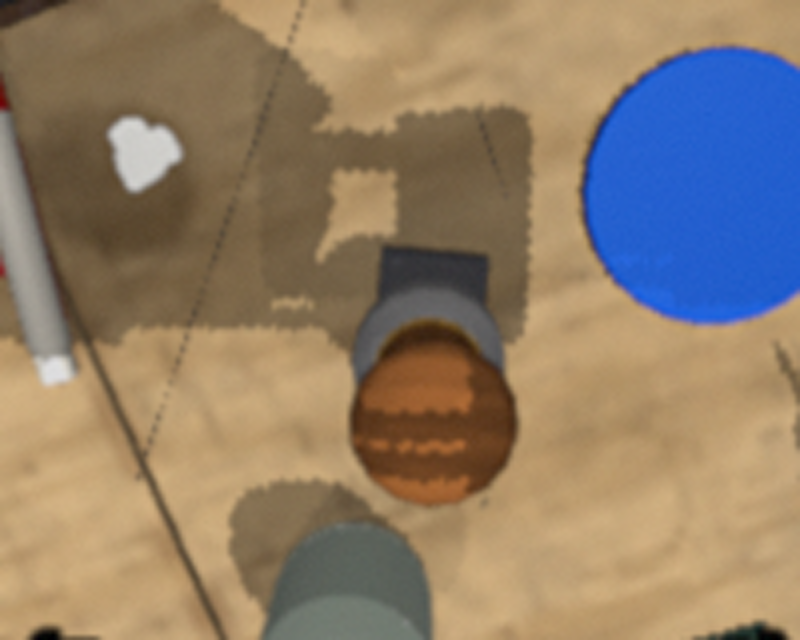

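The knob is at crop px (434,422), i.e. full px (328.5,185.5). The near edge of the die's top runs from crop px (383,247) to (488,256).

```bash
python3 - <<'E'
from h import *
np.set_printoptions(precision=4,suppress=True)
c=np.load("w4.npy",allow_pickle=True).item()
f=lambda u,v,z: atz(c,u/4+220,v/4+80,z)[:2]
print("knob",f(434,420,.122),f(434,420,.132))
w=np.load("w1.npy",allow_pickle=True).item(); print("knob tri",tri([(c,328.5,185.3),(w,326.5,191)]))
a,b=f(383,247,.014),f(488,256,.014); d=b-a
ang=np.arctan2(d[1],d[0]); print("edge",a,b,np.linalg.norm(d),"short side dir",ang)
n=np.array([-np.sin(ang),np.cos(ang)]); n=n if n[0]>0 else -n
print("centre by edge",(a+b)/2+.03*n)
print("blue",f(722,186,.004),"bottle base/cap", [np.round(r["rect"]) for r in look_for("water_bottle",capture("wrist"))])
plan((a+b)[:2].tolist()+[.1],ang)
E
```

```text
knob [0.4625 0.3126] [0.4601 0.3133]
knob tri [0.4881 0.3052 0.0178]
edge [0.4284 0.3099] [0.4433 0.3411] 0.03446873783664217 short side dir 1.1258670761727594
centre by edge [0.4629 0.3126]
blue [0.4501 0.4214] bottle base/cap [array([278., 211.,  52., 121.]), array([313., 146.,  29.,   8.])]
pos [0.4635 0.3048 0.2661] yaw 1.2126 tilt [-0. -0.] shift cm [-26.09  46.74  16.61] turn about tool z 0.08672247003775513
```

```bash
python3 -m handwheel '[[1,0,0,0,0,0,0.087],[1,0.4,0.4,0,0,0,0],[1,0,0,3,0,0,0],[1,0,0,3,0,0,0],[1,0,0,3,0,0,0],[1,0,0,1,0,0,0],[1,0,0,0,0,0,0]]'; python3 - <<'E'
from h import *
plan([.4617,.310,.068],1.126)
E
```

```text
t: 11.8
position: [0.46, 0.3097, 0.1637]
orientation: [-0.001, 0.22, 0.976, -0.002]
wrist_force: [0.1, -0.0, 0.6]
width: 0.0872
grasp_force: 0.0
pos [0.46   0.3097 0.1637] yaw 1.1278 tilt [-0.0036 -0.0033] shift cm [-0.16  0.15  9.57] turn about tool z 0.001814714955243879
```

```bash
python3 -m handwheel '[[1,-0.1,0.1,1,0,0,0],[1,0,0,2.5,0,0,0],[1,0,0,2.5,0,0,0],[1,0,0,2.2,0,0,0],[1,0,0,1.3,0,0,0],[1,0,0,0,0,0,0],[1,0,0,0,0,0,0]]'; python3 -c "
from h import *
plan([.4617,.310,.068],1.126)"
```

```text
t: 12.38
position: [0.4635, 0.3113, 0.0721]
orientation: [0.0, 0.22, 0.975, 0.0]
wrist_force: [-0.8, 0.7, 0.4]
width: 0.087
grasp_force: 0.0
pos [0.4635 0.3113 0.0721] yaw 1.1264 tilt [0.0008 0.0005] shift cm [ 0.1  -0.2   0.41] turn about tool z 0.0003740158390292958
```

```bash
python3 -m handwheel '[[0.3,0,0,0,0,0,0],[0.3,0,0,0,0,0,0],[0.3,0,0,0,0,0,0],[0.2,0,0,0,0,0,0],[0,0,0,0,0,0,0],[0,0,0,0,0,0,0],[0,0,0,0,0,0,0],[0,0,0,0,0,0,0]]' 35;  python3 -c "
from h import *
plan([.4617,.310,.068],1.126)"
```

```text
t: 13.05
position: [0.4628, 0.3108, 0.0711]
orientation: [-0.0, 0.221, 0.975, -0.0]
wrist_force: [-0.0, 0.5, -0.2]
width: 0.0418
grasp_force: 7.2
pos [0.4628 0.3108 0.0711] yaw 1.126 tilt [-0.0001 -0.0001] shift cm [ 0.06 -0.12  0.31] turn about tool z -3.6696737453212336e-06
```

```bash
python3 -m handwheel '[[0,0,0,0,0,0,0],[0,0,0,0,0,0,0],[0,0,0,0,0,0,0],[0,0,0,0,0,0,0],[0,0,0,0,0,0,0],[0,0,0,0,0,0,0]]' 35;  python3 -c "
from h import *
plan([.4617,.310,.068],1.126); s=state(); print(s['wrist_force'],s['ft_torque'])"
```

```text
t: 13.55
position: [0.4629, 0.3108, 0.0712]
orientation: [0.0, 0.221, 0.975, 0.0]
wrist_force: [-0.4, 1.4, -0.1]
width: 0.0399
grasp_force: 35.0
pos [0.4629 0.3108 0.0712] yaw 1.126 tilt [0.0001 0.    ] shift cm [ 0.07 -0.12  0.32] turn about tool z 2.615745169709527e-05
[-0.37725738  1.35597608 -0.07291289] [ 0.09894443 -0.00803897  0.00583065]
```

Width 40 mm is not the 32 mm neck, so the fingers are probably on the knob's underside. I'll open, go lower and regrip.

```bash
python3 -m handwheel '[[0.8,0,0,0,0,0,0],[0.8,0,0,0,0,0,0],[0.8,0,0,0,0,0,0],[0.8,0,0,0,0,0,0],[0.8,0,0,0.4,0,0,0],[0.8,0,0,0.4,0,0,0],[0.8,0,0,0,0,0,0]]'; python3 -c "
from h import *
c=shot('wrist'); save(c,'w5',(200,80,240,250),2.4); np.save('w5.npy',c,allow_pickle=True)
plan([.4617,.310,.063],1.126)"
```

```text
t: 14.13
position: [0.4622, 0.3104, 0.062]
orientation: [-0.0, 0.221, 0.975, -0.001]
wrist_force: [0.6, 0.4, -0.3]
width: 0.0685
grasp_force: 0.0
pos [0.4624 0.3105 0.0624] yaw 1.126 tilt [-0.001  -0.0009] shift cm [ 0.04 -0.07 -0.06] turn about tool z -3.456965617543162e-05
```

View pics/w5.png

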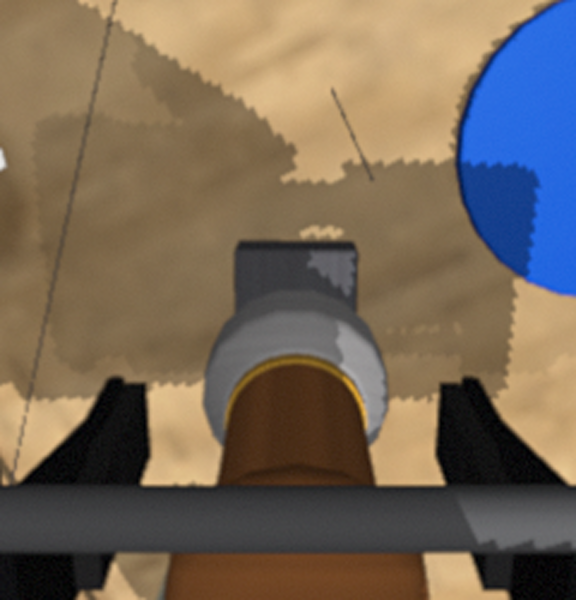

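The die edge is now square to the tool, and the stamp is centred between the fingers (crop px 297 against finger middle 292). Closing.

```bash
python3 -m handwheel '[[0.2,0,0,0,0,0,0],[0,0,0,0,0,0,0],[0,0,0,0,0,0,0],[0,0,0,0,0,0,0],[0,0,0,0,0,0,0],[0,0,0,0,0,0,0],[0,0,0,0,0,0,0],[0,0,0,0,0,0,0]]' 35;  python3 -c "
from h import *
plan([.4617,.310,.063],1.126)"
```

```text
t: 14.85
position: [0.4629, 0.3109, 0.0632]
orientation: [0.0, 0.221, 0.975, 0.0]
wrist_force: [0.5, 0.1, -0.2]
width: 0.032
grasp_force: 35.0
pos [0.4629 0.3109 0.0632] yaw 1.126 tilt [0.0002 0.0002] shift cm [ 0.07 -0.13  0.02] turn about tool z 1.2859507318996322e-06
```

```bash
python3 -m handwheel '[[0,0,0,-0.5,0,0,0],[0,0,0,-1.5,0,0,0],[0,0,0,-3,0,0,0],[0,0,0,-3,0,0,0],[0,0,0,-3,0,0,0],[0,0,0,-3,0,0,0],[0,0,0,-3,0,0,0],[0,0,0,-3,0,0,0],[0,0,0,-3,0,0,0],[0,0,0,-0.7,0,0,0]]' 45; python3 -m handwheel '[[0,0,0,0,0,0,-0.07],[0,0,0,0,0,0,-0.07],[0,0,0,0,0,0,-0.07],[0,0,0,0,0,0,-0.07],[0,0,0,0,0,0,-0.07],[0,0,0,0,0,0,-0.07],[0,0,0,0,0,0,-0.07],[0,0,0,0,0,0,0]]';  python3 -c "
from h import *
s=state();print(s['wrist_force'],s['width'],s['grasp_force'])
plan([.617,.029,.3],1.618)"
```

```text
t: 15.68
position: [0.4639, 0.3113, 0.3052]
orientation: [0.002, 0.221, 0.975, 0.002]
wrist_force: [0.2, 0.8, -2.9]
width: 0.0317
grasp_force: 45.0
t: 16.35
position: [0.4624, 0.3104, 0.299]
orientation: [-0.001, -0.024, 1.0, -0.001]
wrist_force: [0.4, 0.6, -3.7]
width: 0.0317
grasp_force: 45.0
[ 0.41219809  0.55642817 -3.65494516] 0.03168986162079566 44.9984215151906
pos [0.4624 0.3104 0.299 ] yaw 1.6191 tilt [-0.0013 -0.0013] shift cm [-14.08 -28.85  -0.08] turn about tool z 0.001136937229372137
```

```bash
python3 -m handwheel '[[0,-0.7,-1.4,0,0,0,0],[0,-1.6,-3.2,0,0,0,0],[0,-1.6,-3.2,0,0,0,0],[0,-1.6,-3.2,0,0,0,0],[0,-1.6,-3.2,0,0,0,0],[0,-1.6,-3.2,0,0,0,0],[0,-1.6,-3.2,0,0,0,0],[0,-1.6,-3.2,0,0,0,0],[0,-1.4,-3.2,0,0,0,0],[0,-0.8,-1.9,0,0,0,0]]'; python3 -m handwheel '[[0,0,0,3,0,0,0],[0,0,0,3,0,0,0],[0,0,0,3,0,0,0],[0,0,0,3,0,0,0],[0,0,0,2,0,0,0],[0,0,0,0.5,0,0,0],[0,0,0,0,0,0,0],[0,0,0,0,0,0,0],[0,0,0,0,0,0,0]]';  python3 - <<'E'
from h import *
s=state();print(s['wrist_force'],s['width'],s['grasp_force'])
plan([.617,.029,.0962],1.618)
c=shot('wrist'); save(c,'w6',(200,60,240,200),3.2); np.save('w6.npy',c,allow_pickle=True)
E
```

```text
t: 17.18
position: [0.6174, 0.0238, 0.2994]
orientation: [-0.0, -0.019, 1.0, -0.001]
wrist_force: [-0.5, -0.7, -3.1]
width: 0.0318
grasp_force: 45.0
t: 17.93
position: [0.6178, 0.0284, 0.1569]
orientation: [0.001, -0.022, 1.0, 0.0]
wrist_force: [1.0, -0.4, -3.8]
width: 0.0316
grasp_force: 45.0
[ 0.95181911 -0.41590719 -3.77797633] 0.03162706550171566 44.99966532210918
pos [0.6178 0.0284 0.1569] yaw 1.6153 tilt [0.0025 0.0003] shift cm [0.09 0.06 6.07] turn about tool z -0.002742585622042437
```

View pics/w6.png

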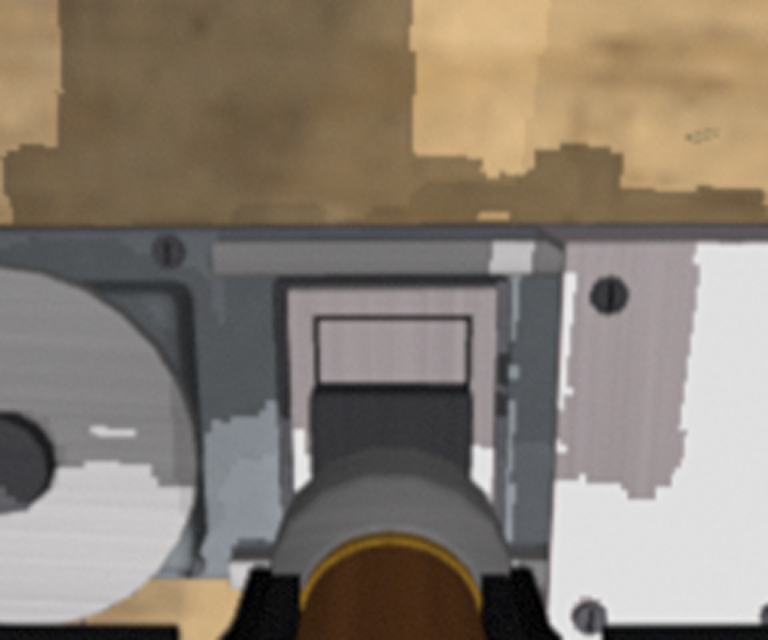

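The frame's near edge runs from crop px (315,318) to (470,318) and the die's bottom near edge from (312,387) to (470,387). They are parallel and nearly centred.

```bash
python3 - <<'E'
from h import *
np.set_printoptions(precision=4,suppress=True)
c=np.load("w6.npy",allow_pickle=True).item()
F=lambda u,v,z: atz(c,u/3.2+200,v/3.2+60,z)[:2]
p,R=tool(); X=-R[:2,0]; 
fa,fb=F(315,318,.033),F(470,318,.033); da,db=F(312,386,p[2]-.0632),F(470,386,p[2]-.0632)
for a,b in((fa,fb),(da,db)): print(a,b,np.linalg.norm(b-a),np.arctan2(*(b-a)[::-1]))
fm=(fa+fb)/2+.034*X; dm=(da+db)/2+.030*X
print("frame",fm,"die",dm,"tcp",p,"need tool xy cm",R.T[:2,:2]@(fm-dm)*100)
E
```

```text
[0.5852 0.0068] [0.5832 0.0511] 0.04439282564129848 1.615102551867951
[0.5904 0.0104] [0.5888 0.0468] 0.03636630058162165 1.614978694398055
frame [0.6182 0.0305] die [0.6196 0.0299] tcp [0.6178 0.0285 0.1569] need tool xy cm [0.1412 0.0619]
```

```bash
python3 -m handwheel '[[0,0.1,0.06,1,0,0,0],[0,0,0,1.5,0,0,0],[0,0,0,1.5,0,0,0],[0,0,0,1,0,0,0],[0,0,0,0.3,0,0,0],[0,0,0,0,0,0,0],[0,0,0,0,0,0,0],[0,0,0,0,0,0,0]]';  python3 - <<'E'
from h import *
s=state();print(s['wrist_force'])
plan([.617,.029,.0962],1.615)
c=shot('wrist'); save(c,'w7',(270,120,110,90),7); np.save('w7.npy',c,allow_pickle=True)
E
```

```text
t: 18.65
position: [0.6163, 0.029, 0.1031]
orientation: [0.001, -0.023, 1.0, 0.0]
wrist_force: [0.3, -0.0, -2.7]
width: 0.0315
grasp_force: 45.0
[ 0.34286809 -0.02772022 -2.72212445]
pos [0.6163 0.029  0.1031] yaw 1.6159 tilt [0.0014 0.0002] shift cm [-0.07  0.    0.69] turn about tool z 0.00085436744758427
```

View pics/w7.png

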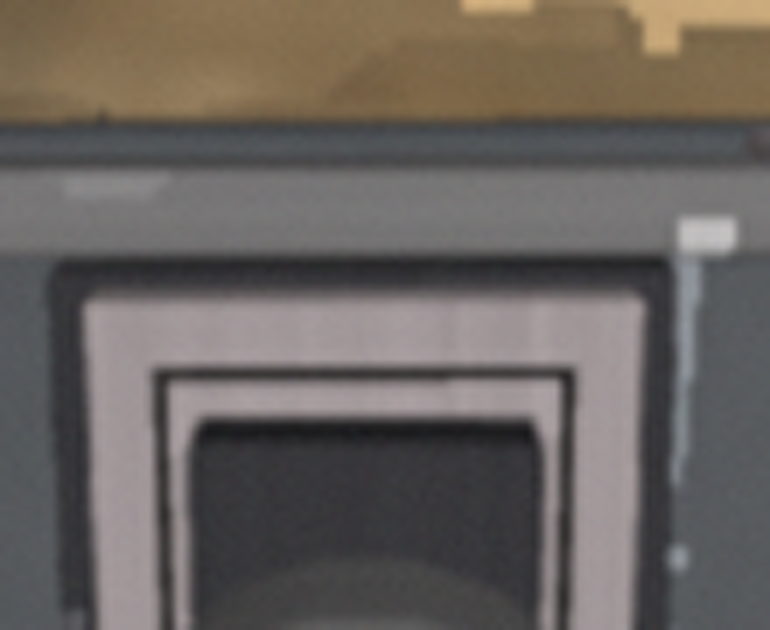

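The die now sits inside the frame. The frame edge is at y≈374 (x 160–570) and the die edge at y≈425 (x 193–540), so it is laterally centred.

```bash
python3 - <<'E'
from h import *
np.set_printoptions(precision=4,suppress=True)
c=np.load("w7.npy",allow_pickle=True).item()
F=lambda u,v,z: atz(c,u/7+270,v/7+120,z)[:2]
p,R=tool(); X=-R[:2,0]
for e in (420,432):
    fa,fb=F(160,374,.033),F(570,374,.033); da,db=F(193,e,p[2]-.0632),F(540,e,p[2]-.0632)
    fm=(fa+fb)/2+.034*X; dm=(da+db)/2+.030*X
    print(fm,dm,np.linalg.norm(fb-fa),np.linalg.norm(db-da),"need tool xy cm",R.T[:2,:2]@(fm-dm)*100)
E
```

```text
[0.6182 0.0305] [0.6176 0.0306] 0.044167607311893314 0.03649774173365885 need tool xy cm [-0.0547 -0.0139]
[0.6182 0.0305] [0.6189 0.0306] 0.044167607311893314 0.03655779368477172 need tool xy cm [ 0.0749 -0.014 ]
```

```bash
python3 -m handwheel '[[0,0,0,0.2,0,0,0],[0,0,0,0.2,0,0,0],[0,0,0,0.1,0,0,0],[0,0,0,0.1,0,0,0],[0,0,0,0.1,0,0,0],[0,0,0,0.1,0,0,0],[0,0,0,0.1,0,0,0],[0,0,0,0.1,0,0,0],[0,0,0,0.1,0,0,0],[0,0,0,0,0,0,0]]'; python3 -c "
from h import *
plan([.617,.029,.0872],1.615)
print(state()['wrist_force'],state()['ft_torque'])"
```

```text
t: 19.53
position: [0.6158, 0.029, 0.0915]
orientation: [0.0, -0.023, 1.0, 0.0]
wrist_force: [-3.6, -0.2, 7.4]
width: 0.0317
grasp_force: 45.0
pos [0.6158 0.029  0.0915] yaw 1.6159 tilt [0.0002 0.0002] shift cm [-0.12 -0.01  0.43] turn about tool z 0.0009446311284593278
[-3.58565827 -0.19094531  7.35047045] [-0.00284264  0.93917944 -0.0010724 ]
```

```bash
python3 -m handwheel '[[0,0,0,0.1,0,0,0],[0,0,0,0.1,0,0,0],[0,0,0,0.1,0,0,0],[0,0,0,0,0,0,0],[0,0,0,0,0,0,0]]'; python3 -m handwheel '[[0,0,0,0,0,0,0],[0,0,0,0,0,0,0],[0,0,0,0,0,0,0]]';python3 -c "
from h import *
plan([.617,.029,.0872],1.615)
print(state()['wrist_force'],state()['ft_torque'])"
```

```text
t: 19.95
position: [0.6158, 0.029, 0.0889]
orientation: [0.0, -0.023, 1.0, 0.0]
wrist_force: [-4.4, 0.3, 8.8]
width: 0.0315
grasp_force: 45.0
t: 20.2
position: [0.6158, 0.0291, 0.0889]
orientation: [0.0, -0.023, 1.0, 0.0]
wrist_force: [-4.3, -0.4, 9.0]
width: 0.0314
grasp_force: 45.0
pos [0.6158 0.0291 0.0889] yaw 1.616 tilt [0.0004 0.0004] shift cm [-0.12 -0.01  0.17] turn about tool z 0.0009707846350841542
[-4.30849751 -0.44079315  9.02564619] [0.00638656 1.27625815 0.03099412]
```

```bash
python3 -m handwheel '[[0,0,0,0,0,0,0],[0,0,0,0,0,0,0],[0,0,0,0,0,0,0],[0,0,0,0,0,0,0],[0,0,0,0,0,0,0],[0,0,0,0,0,0,0],[0,0,0,0,0,0,0],[0,0,0,0,0,0,0],[0,0,0,0,0,0,0],[0,0,0,0,0,0,0]]'; python3 -m handwheel '[[0,0,0,-0.2,0,0,0],[0,0,0,-0.3,0,0,0],[0,0,0,-0.4,0,0,0],[0,0,0,-0.4,0,0,0],[0,0,0,-0.8,0,0,0],[0,0,0,-1.2,0,0,0],[0,0,0,-1.5,0,0,0],[0,0,0,-2,0,0,0],[0,0,0,-2,0,0,0],[0,0,0,0,0,0,0]]'; python3 - <<'E'
from h import *
np.set_printoptions(precision=4,suppress=True)
print(state()['wrist_force'])
plan([.4375,.0695,.18],None)
t=shot("top"); s=shot("scene")
O=[]
for c in (s,t):
    for r in cut_out("rest",c):
        ys,xs=np.nonzero(r["pixels"]); 
        col=c["pixels"][ys,xs].mean(0)
        if col.max()<70: print(xs.mean(),ys.mean(),col,atz(c,xs.mean(),ys.mean(),.008)); O.append((c,xs.mean(),ys.mean()))
if len(O)==2: print("tri",tri(O))
w=shot("wrist"); save(w,"w8",None,1.2); np.save("w8.npy",w,allow_pickle=True)
for r in cut_out("rest",w)+[]:
    ys,xs=np.nonzero(r["pixels"]); print(r["rect"],w["pixels"][ys,xs].mean(0),atz(w,xs.mean(),ys.mean(),.008))
E
```

```text
t: 21.03
position: [0.6159, 0.029, 0.0889]
orientation: [0.0, -0.023, 1.0, 0.0]
wrist_force: [-4.3, 0.6, 8.8]
width: 0.0315
grasp_force: 45.0
t: 21.87
position: [0.618, 0.0288, 0.1811]
orientation: [0.003, -0.022, 1.0, 0.0]
wrist_force: [1.0, -1.0, -3.2]
width: 0.0318
grasp_force: 45.0
[ 1.0106 -1.0184 -3.1889]
pos [0.618  0.0288 0.1811] yaw 1.6156 tilt [0.0064 0.0011] shift cm [17.85  4.87 -0.01] turn about tool z None
[323.0, 1.7, 99.9, 51.2] [42.7957 40.5122 38.0559] [0.456  0.0696 0.008 ]
```

```bash
python3 -m handwheel '[[0,1.5,0.6,0,0,0,0],[0,2.5,1.2,0,0,0,0],[0,2.5,1.2,0,0,0,0],[0,2.5,1.2,0,0,0,0],[0,1,0.6,0,0,0,0],[0,0,0,0,0,0,0],[0,0,0,0,0,0,0],[0,0,0,0,0,0,0]]'; python3 - <<'E'
from h import *
np.set_printoptions(precision=4,suppress=True)
w=shot("wrist"); np.save("w8.npy",w,allow_pickle=True)
for r in cut_out("rest",w):
    m=r["pixels"].astype(np.uint8); cn=max(cv2.findContours(m,0,1)[0],key=len)
    W=np.array([atz(w,*q,.008)[:2] for q in cn[:,0]])
    A=np.c_[2*W,np.ones(len(W))]; k=np.linalg.lstsq(A,(W**2).sum(1),rcond=None)[0]
    print(r["rect"],"circle",k[:2],"rad",np.sqrt(k[2]+k[:2]@k[:2]))
plan([.4375,.0695,.1],None)
save(w,"w8",(200,0,260,180),3)
E
```

```text
t: 22.83
position: [0.5141, 0.072, 0.176]
orientation: [0.0, -0.022, 1.0, -0.0]
wrist_force: [0.3, -0.3, -3.5]
width: 0.0314
grasp_force: 45.0
[601.7, 100.9, 38.3, 78.0] circle [0.4549 0.3992] rad 0.033279394338249946
[276.2, 65.4, 92.6, 86.2] circle [0.4375 0.0694] rad 0.043566020454820976
pos [0.5142 0.0718 0.1759] yaw 1.6148 tilt [-0.     -0.0007] shift cm [7.68 0.12 7.59] turn about tool z None
```

View pics/w8.png

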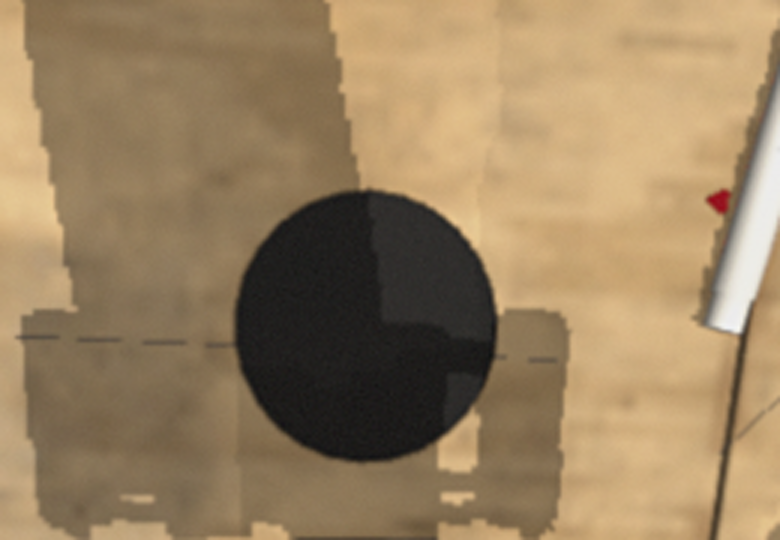

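The whole black rest shows at crop px (366,325). The circle fit gives (0.4375, 0.069), agreeing with the fixed cameras. Moving over it and descending.

```bash
python3 -m handwheel '[[0,1.5,0.1,0,0,0,0],[0,2.5,0.1,0,0,0,0],[0,2.2,0,1,0,0,0],[0,1.5,0,2,0,0,0],[0,0,0,2.5,0,0,0],[0,0,0,2.5,0,0,0],[0,0,0,1.2,0,0,0],[0,0,0,0.3,0,0,0],[0,0,0,0,0,0,0],[0,0,0,0,0,0,0]]'; python3 -c "
from h import *
plan([.4375,.0685,.0712],1.615)
print(state()['wrist_force'],state()['ft_torque'])"
```

```text
t: 23.77
position: [0.4375, 0.0707, 0.0818]
orientation: [0.0, -0.022, 1.0, -0.0]
wrist_force: [0.8, 0.3, -2.7]
width: 0.0316
grasp_force: 45.0
pos [0.4375 0.0707 0.0818] yaw 1.6152 tilt [ 0.0007 -0.0003] shift cm [ 0.01 -0.22  1.06] turn about tool z 0.00023479281485649928
[ 0.76545065  0.28446916 -2.67188824] [0.03875017 0.02193606 0.02588777]
```

```bash
python3 -m handwheel '[[0,0,-0.2,0.4,0,0,0],[0,0,0,0.3,0,0,0],[0,0,0,0.15,0,0,0],[0,0,0,0,0,0,0],[0,0,0,0.1,0,0,0],[0,0,0,0,0,0,0],[0,0,0,0,0,0,0]]'; python3 -c "
from h import *
plan([.4375,.0685,.0712],1.615)
print(state()['wrist_force'],state()['ft_torque'])"
```

```text
t: 24.35
position: [0.4367, 0.069, 0.0717]
orientation: [0.0, -0.023, 1.0, 0.0]
wrist_force: [-0.4, 0.1, -3.7]
width: 0.0313
grasp_force: 45.0
pos [0.4367 0.069  0.0717] yaw 1.6161 tilt [0.0001 0.    ] shift cm [-0.07 -0.06  0.05] turn about tool z 0.0010909192185335481
[-0.43296284  0.06447465 -3.71603468] [0.02384874 0.0124605  0.03886373]
```

Still hanging free, so go down in half-millimetre steps until contact.

```bash
python3 -m handwheel '[[0,0,0,0.05,0,0,0],[0,0,0,0.05,0,0,0],[0,0,0,0,0,0,0],[0,0,0,0,0,0,0]]'; python3 -m handwheel '[[0,0,0,0.05,0,0,0],[0,0,0,0,0,0,0],[0,0,0,0,0,0,0]]'
```

```text
t: 24.68
position: [0.4369, 0.069, 0.071]
orientation: [0.0, -0.023, 1.0, 0.0]
wrist_force: [-1.5, 0.6, 1.4]
width: 0.0316
grasp_force: 45.0
t: 24.93
position: [0.4368, 0.069, 0.0703]
orientation: [0.0, -0.023, 1.0, 0.0]
wrist_force: [-2.1, 0.2, 3.3]
width: 0.0315
grasp_force: 45.0
```

```bash
python3 -m handwheel '[[0,0,0,-0.08,0,0,0],[0,0,0,0,0,0,0],[0,0,0,0,0,0,0]]'; python3 -m handwheel '[[0.4,0,0,0,0,0,0],[0.5,0,0,0,0,0,0],[0.6,0,0,0,0,0,0],[0.8,0,0,0,0,0,0],[1,0,0,0,0,0,0],[1,0,0,0,0,0,0],[1,0,0,0,0,0,0],[1,0,0,0,0,0,0]]';python3 -m handwheel '[[1,0,0,-1,0,0,0],[1,0,0,-2.5,0,0,0],[1,0,0,-3,0,0,0],[1,0,0,-3,0,0,0],[1,0,0,-3,0,0,0],[1,0,0,-3,0,0,0],[1,0,0,-3,0,0,0],[1,0,0,0,0,0,0],[1,0,0,0,0,0,0]]'; python3 - <<'E'
from h import *
np.set_printoptions(precision=4,suppress=True)
w=shot("wrist"); t=shot("top"); s=shot("scene")
a=lambda c,x,y,W,H,k: cv2.resize(c["pixels"][y:y+H,x:x+W,::-1],(int(W*k),int(H*k)),interpolation=cv2.INTER_CUBIC)
cv2.imwrite("pics/fin.png",np.hstack([a(w,220,60,200,180,2.2),a(s,260,190,130,180//2*1,4)[:396,:360] if 0 else cv2.resize(a(s,260,180,120,120,3.3),(356,396))]))
for r in look_for("stamp",w)[:2]: print(r)
print(proj(w,[.4375,.0685,.14]),proj(w,[.4375,.0685,.008]),state()["width"])
E
```

```text
t: 25.18
position: [0.4369, 0.069, 0.0711]
orientation: [0.0, -0.023, 1.0, 0.0]
wrist_force: [-0.7, 0.4, 2.3]
width: 0.0317
grasp_force: 45.0
t: 25.85
position: [0.4367, 0.069, 0.0709]
orientation: [-0.0, -0.023, 1.0, -0.0]
wrist_force: [-0.5, -0.3, 0.1]
width: 0.0735
grasp_force: 0.0
t: 26.6
position: [0.4376, 0.0691, 0.2581]
orientation: [0.002, -0.022, 1.0, 0.001]
wrist_force: [-0.1, 0.4, -0.7]
width: 0.087
grasp_force: 0.0
{'rect': [301.8, 143.4, 43.6, 69.0], 'p': 0.95}
(np.float64(319.6690253261894), np.float64(195.99174389819484)) (np.float64(319.9857790613222), np.float64(168.06883988266273)) 0.0867542100864063
```

View pics/fin.png

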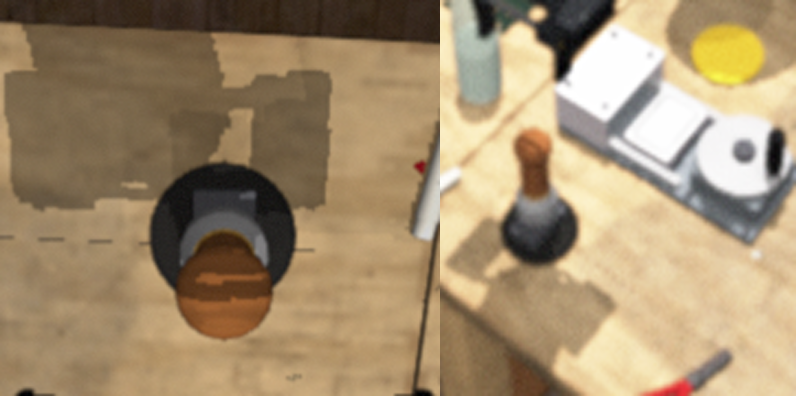

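The stamp stands upright in the middle of the black rest (left crop px (224,230)). The plate is out, the crank is back at its start, and the gripper is clear.

```bash
python3 -c "
from workcell import *
print(hand_in())"
```

```text
the job is handed in; nothing more can be done
None
```

I turned the crank one full turn, pressed the oblong stamp in the middle of the frame for over a second and lifted it straight up. It now stands upright on the black rest; the job was handed in at about 27 s, but the hand-in returned no verdict.

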